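# Clear the badge press and hold its handle level

### The job

The pencil box is standing under the handle of the badge press and stops it from going down: draw it out and stand it, on its long edge as it is now, on the empty half of the turntable, without knocking anything over. Then push the sprung press handle down from above until the handle is level, never clearly below level because that crushes the badge, and keep it there for three seconds. Finish while still holding the handle level, without letting it spring up.

Things in the scene. Friction and masses are not known exactly. Their poses are not given: they have to be found in the camera images.
- press: Badge press bolted to the desk: base plate 15 mm high (x -50 to +110, y -50 to +50 mm), round steel die 64 mm wide, 40 mm high, two cheeks 87 mm high with the pivot (x +70, y 0, z 65 mm; axis along y). Origin on the desk under the die's centre; +x points from die to cheeks, z up. The handle runs from the pivot towards -x, over the die, to 180 mm past the origin.
- handle (a joint): Press handle angle, rad: 0 = at rest, sloping up 0.46 rad from pivot to free end; 0.46 = level; stop at 0.64. Grows as the free end is pushed down. Steel bar ending in a flat black grip 100 long, 30 wide, 20 mm thick (150 to 250 mm from the pivot). A spring returns it: about 4 N at mid-grip to start it, 9 N to keep it level. Level, the grip's underside is 55 mm above the desk.
- handle_pad (a point): Middle of the top face of the black grip, 200 mm from the pivot along the handle, 10 mm above the handle's centre line; moves with the handle. x axis along the handle towards the pivot, z square to the grip's top. About 163 mm above the desk at rest, 75 mm with the handle level.
- pencil_box: Closed aluminium pencil box 200 (x) x 32 (y) x 85 mm high (z), loose, about 0.2 kg, standing on its long edge; origin at the centre of its underside. Roughly square to the press handle: its -x end is under the grip (60 mm below it), its +x end sticks out on the press's +y side. Draw it 70 to 100 mm along its own +x before lifting, to clear the handle.
- turntable: Round painted wooden lazy susan, 360 mm across; its flat top is 30 mm above the desk. Origin on the desk at its centre; z up. Turns stiffly about its centre. Mug, jar and stapler stand on its +x half, the -x half is empty.
- turntable_gap (a point): Centre of the empty half of the turntable, on its top face, 85 mm from its centre along its -x; axes as the turntable. The pencil box fits here with its length along y.
- mug: White ceramic mug 80 mm across, 95 mm high, with a side handle, loose on the turntable; origin at the centre of its underside. Bystander.
- jar: Glass jar with steel screw lid, 66 mm across, 100 mm high, loose on the turntable; origin at the centre of its underside. Bystander.
- stapler: Grey plastic stapler 130 (x) x 36 (y) x 57 mm high, loose on the turntable; origin at the centre of its underside. Bystander.
- pen_cup: Dark steel pen cup 72 mm across, 100 mm high, pens up to 165 mm, loose on the desk right of the press; origin at the centre of its underside. Bystander.
- glue_stick: White glue stick 29 mm across, 95 mm high, standing loose on the desk left of the press and farther from the robot; origin at the centre of its underside. Bystander.
- tape_dispenser: Black tape dispenser 130 (x) x 55 (y) x 80 mm high, loose on the desk at the front right; origin at the centre of its underside. Bystander.
There are look-alikes about, which are no part of the job. Of the things like the pencil_box, leave any that is green; of the rest the larger one is meant.

How it is judged:
By the outcome, as a careful person would: the job done as asked, in the order asked, and still so for the second after the job is handed in, while the arm keeps its last pose, push and grip.
It also fails if it takes over 64 s, if anything falls off the work surface, if the arm or the gripper's body presses on something with over 40 N, if the wrist force passes 120 N, or if a joint passes its speed limit or range.

### The arm

A 6-joint arm with a two-finger parallel gripper is mounted at the origin on the work surface. World frame = base frame: x ahead of the robot, y to its left, z up, the work surface at z = 0. Lengths are in mm, angles in degrees, forces in N, time in s.
With the tool pointing down it reaches from about 300 to 850 mm from the base axis. Payload 4.2 kg.
Tool frame: the origin (TCP) lies midway between the tips of the shut fingers; the grasp point (between the pads) lies 19 mm behind it; z points along the fingers, y is the line along which they close (so a half turn about z gives the same grasp; the last joint's range is limited). The gripper opens to 91 mm and grips with 3 to 60 N. Pads are 32 mm wide; open, the fingers measure 118 mm over their backs; the gripper's body (76 mm by 178 mm) begins 60 mm behind the grasp point.
Start: joints at [-1.146, 18.312, 89.639, -0, 72.044, -1.146], TCP at [575.016, 0, 213.976] pointing down, gripper open.
Joint ranges: [-177.97, 177.97], [-48.28, 115.42], [12.27, 149.76], [-77.06, 257.06], [2.81, 150.46], [-146.56, 146.56]. Speed limits (degrees/s): [147.25, 147.25, 180, 180, 180, 180].

### API

Orientations are given as [roll, pitch, yaw] about the fixed x, y, z axes, in that order (R = Rz(yaw) Ry(pitch) Rx(roll)).
In Python, from workcell import env gives the robot as it stands.
- The arm moves only by the shell command python3 -m jog 'ROWS' [FORCE]. ROWS is a JSON object of lists of equal length, an entry for each row: "jaw": the finger opening in mm, from 0 to 91.2; "slide": the shift along the tool's x, y, z in units of 30 mm (1.0 is 30 mm), a list of three; "spin": the turn about the tool's z in units of 8 degrees (1.0 is 8 degrees). In form: {"jaw": [jaw, ...], "slide": [[dx, dy, dz], ...], "spin": [spin, ...]}. A call has 1 to 10 rows; each row shifts and turns the commanded pose from where the row before left it, along the tool's axes as they then stand; what a row does not reach is not made up. A row lasts 1/10 s, in which the tool goes at most 50 mm and 8.59 degrees, less where a joint would pass 70% of its speed; a pose out of reach is approached as far as the arm can. A call is refused whole if a number of a shift passes 1 or a number of a turn 1, either way. A call with a gripper value outside its range is refused whole. The fingers move at their own pace and stop on an object; FORCE is the grip in N (left out, the last holds). Time passes only in rows, so rows that do not move let the fingers close. It gives the time, the measured TCP pose, the force, the opening and the grip force at its end, in the units of the state.
- env.state(): the state, without advancing time (a new reading comes with each control period).
- env.grab_frame(name): name is "scene" or "side" or "wrist"; returns the picture (400x640x3 uint8, red, green, blue); there is no depth.
- env.camera_model(name): a dict with "fx", "fy", "cx", "cy" (pixels), "camera_from_world" (4x4, takes a point from world to camera coordinates). Camera axes: x right, y up, looking along -z (the intrinsics and any distortion apply to the point x, -y, -z); pixel columns grow to the right and rows downward; lengths in mm; the calibration is good to about 2 mm. The wrist camera is an equidistant fisheye: a pixel r from the principal point sees the ray r / f radians off the axis. A picture is of the moment at which its call begins: read the wrist's pose just before it. camera_model takes no time and is no camera call; for the wrist camera it gives the pose at the moment of the call.
- env.job_done(): hands the job in; it is judged then, once.
The state is a dict: "time_s": time; "qpos": joint angles; "qvel": joint speeds; "effort": joint torques, N m; "ee_pos": TCP position; "ee_rot": TCP orientation; "force": force on the tool from outside, world axes, zero at the start; "torque": the same for the moment, N m; "gripper_width": finger opening in mm; "gripper_force": force on a finger pad.
Only numpy, scipy, OpenCV 4.12 (cv2) and the standard library are available. Lean on these libraries where they do the work, as an engineer would, in place of code of your own. Each camera call takes 0.05 s, during which the arm holds its last target. There are 200 camera calls.

## Working session

There is one attempt and no reset: what is moved stays moved. The work goes in short steps, Python scripts to look and compute and a shell command to move; the robot and the scene stay as the last step left them, time stands still between calls to the robot, and variables do not carry over. Pictures are saved under pics/ and viewed, at most 10 in all, crops included, and the job is handed in when it is done.

```bash
mkdir -p pics
cat > h.py <<'E'
import numpy as np, cv2
from workcell import env
def snap(n,f):
    m=env.camera_model(n); im=env.grab_frame(n); cv2.imwrite('pics/'+f,cv2.cvtColor(im,cv2.COLOR_RGB2BGR)); return im,m
def ray(m,u,v):
    T=np.array(m['camera_from_world']); R=T[:3,:3]; o=-R.T@T[:3,3]
    d=np.array([(u-m['cx'])/m['fx'],-(v-m['cy'])/m['fy'],-1.]); return o,R.T@d
def plane(m,u,v,z):
    o,d=ray(m,u,v); return o+d*(z-o[2])/d[2]
def proj(m,p):
    T=np.array(m['camera_from_world']); q=T[:3,:3]@np.array(p)+T[:3,3]
    return m['cx']+m['fx']*q[0]/-q[2], m['cy']-m['fy']*q[1]/-q[2]
def tri(m1,a,m2,b):
    o1,d1=ray(m1,*a);o2,d2=ray(m2,*b)
    s=np.linalg.lstsq(np.c_[d1,-d2],o2-o1,rcond=None)[0]
    p,q=o1+s[0]*d1,o2+s[1]*d2; return (p+q)/2,np.linalg.norm(p-q)
E
python3 - <<'E'
from h import *
for n in('scene','side'):
    im,m=snap(n,n+'0.png'); print(n,{k:np.round(v,3).tolist() if k=='camera_from_world' else v for k,v in m.items()})
print(env.state())
E
```

```text
scene {'fx': 510.2182240392932, 'fy': 510.2182240392932, 'cx': 325.4027433844186, 'cy': 200.2329055268991, 'camera_from_world': [[0.746, 0.665, 0.018, -401.043], [-0.424, 0.454, 0.784, 160.944], [0.513, -0.592, 0.621, -1886.895], [0.0, 0.0, 0.0, 1.0]]}
side {'fx': 388.7888620175227, 'fy': 388.7888620175227, 'cx': 321.9971126223545, 'cy': 203.250636129155, 'camera_from_world': [[0.752, -0.66, 0.002, -482.374], [0.34, 0.391, 0.855, -280.342], [-0.565, -0.642, 0.518, -833.816], [0.0, 0.0, 0.0, 1.0]]}
{'time_s': 0.1, 'qpos': array([-1.14563137e+00,  1.83473234e+01,  8.96962987e+01,  9.06142569e-04,
        7.20449618e+01, -1.14742242e+00]), 'qvel': array([ 0.00490769,  0.00091034, -0.15482991, -0.04920772, -0.07412509,
        0.08696847]), 'effort': array([ 5.01049108e-04, -4.13330913e+01, -2.32510239e+01,  7.29743019e-02,
        4.21804120e-02, -4.88014211e-05]), 'ee_pos': array([5.74567859e+02, 1.73120072e-02, 2.13232047e+02]), 'ee_rot': array([-1.79911451e+02, -2.63529409e-03,  9.00015090e+01]), 'force': array([-1.41963057, -0.62766438, -0.15192883]), 'torque': array([ 0.00629907,  0.01006131, -0.01259939]), 'gripper_force': 0.0, 'gripper_width': 91.28126808398687}
```

View pics/scene0.png

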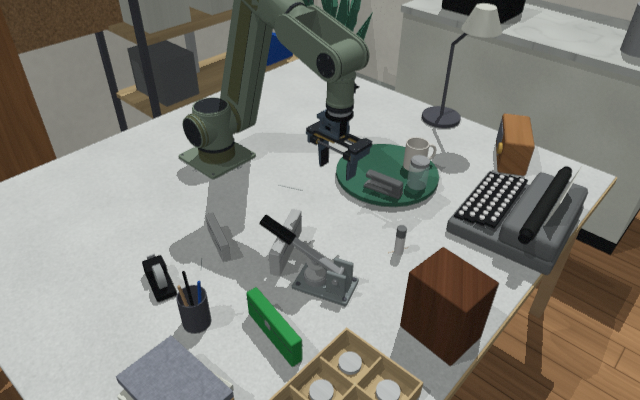

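View pics/side0.png

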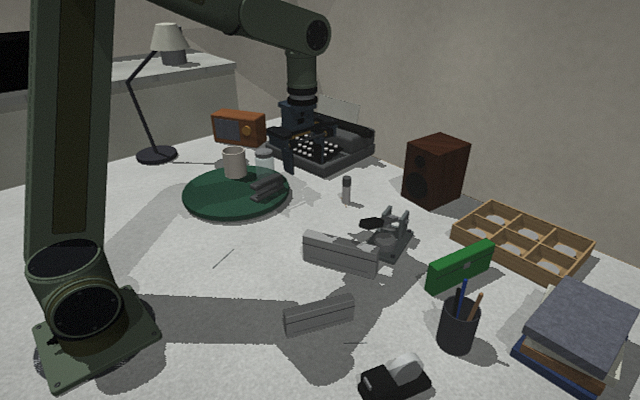

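The larger grey box is under the black grip (scene ~(285,240), side ~(340,253)). The smaller grey box (scene (217,235)) and the green one are decoys. I'll zoom in to measure.

Run:
```python
import cv2
a=cv2.imread('pics/scene0.png')[130:310,200:450]; b=cv2.imread('pics/side0.png')[140:290,175:425]
for n,c in(('a',a),('b',b)):
    c=cv2.resize(c,None,fx=3.2,fy=3.2,interpolation=cv2.INTER_CUBIC); c=cv2.convertScaleAbs(c,alpha=1.3,beta=15); cv2.imwrite(f'pics/z{n}.png',c)
```

```text
(no output)
```

View pics/za.png

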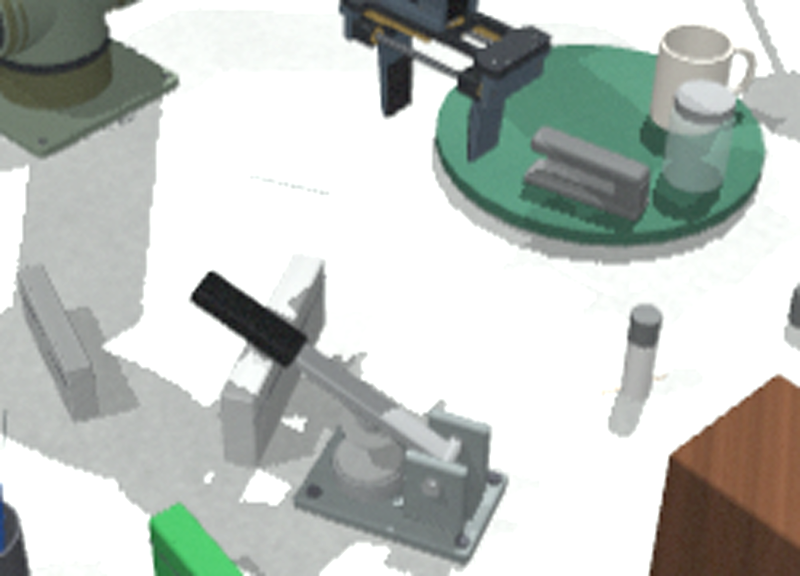

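View pics/zb.png

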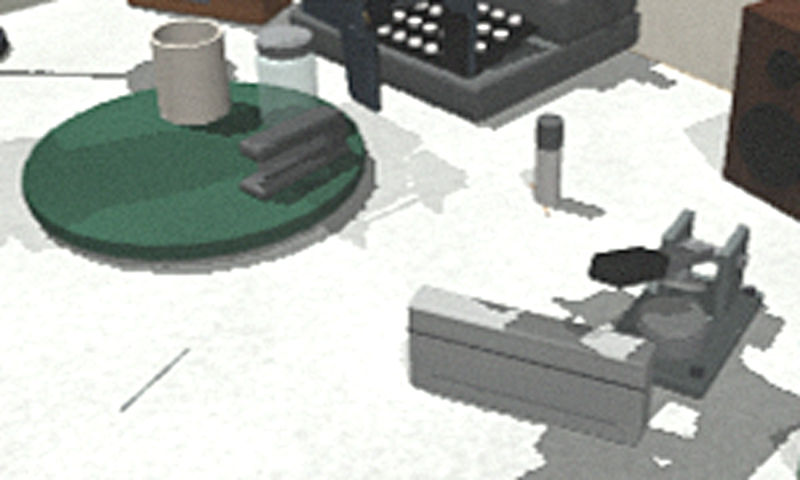

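```bash
cat > m.py <<'E'
from h import *
ms,md=env.camera_model('scene'),env.camera_model('side')
S=lambda u,v:(u/3.2+200,v/3.2+130)
D=lambda u,v:(u/3.2+175,v/3.2+140)
P=lambda p:np.round(p,0).tolist()
for n,l in(('sc box top z85',[(302,256),(325,262),(222,388),(255,398)]),):
    print(n,[P(plane(ms,*S(*q),85)) for q in l])
print('sc box bot',[P(plane(ms,*S(*q),0)) for q in [(225,457),(252,467),(325,315)]])
print('sd box bot z0',[P(plane(md,*D(*q),0)) for q in [(412,386),(640,443)]])
print('sd top z85',[P(plane(md,*D(*q),85)) for q in [(425,287),(410,308),(655,350)]])
print('plate z15 scene',[P(plane(ms,*S(*q),15)) for q in [(297,495),(465,553),(507,480)]])
print('plate z15 side',[P(plane(md,*D(*q),15)) for q in [(700,390),(762,292)]])
print('grip scene z?',[P(plane(ms,*S(*q),z)) for q,z in[((212,271),187),((192,297),187),((306,336),141),((290,362),141)]])
for n,m in(('scene',ms),('side',md)):
    im=cv2.imread(f'pics/{n}0.png'); hsv=cv2.cvtColor(im,cv2.COLOR_BGR2HSV)
    k=cv2.inRange(hsv,(65,90,20),(95,255,255)); 
    c=max(cv2.findContours(k,0,1)[0],key=cv2.contourArea); h=cv2.convexHull(c)[:,0]
    p=np.array([plane(m,*q,30)[:2] for q in h.astype(float)])
    A=np.c_[2*p,np.ones(len(p))]; s=np.linalg.lstsq(A,(p**2).sum(1),rcond=None)[0]
    print(n,'tt',s[:2],np.sqrt(s[2]+s[:2]@s[:2]),cv2.contourArea(c))
print('mug sd',P(plane(md,*D(193,122),30)),'jar lid',P(plane(ms,*S(705,98),130)),P(plane(md,*D(285,38),130)),'mugtop',P(plane(ms,*S(692,42),125)),P(plane(md,*D(188,33),125)))
print('stapler top',[P(plane(ms,*S(*q),85)) for q in[(540,132),(643,170)]],[P(plane(md,*D(*q),87)) for q in[(250,148),(340,118)]])
print('glue top',P(plane(ms,*S(645,312),95)),P(plane(md,*D(550,122),95)))
E
python3 m.py
```

```text
sc box top z85 [[500.0, -99.0, 85.0], [521.0, -91.0, 85.0], [573.0, -270.0, 85.0], [602.0, -260.0, 85.0]]
sc box bot [[571.0, -270.0, 0.0], [597.0, -263.0, 0.0], [506.0, -75.0, 0.0]]
sd box bot z0 [[488.0, -101.0, 0.0], [579.0, -275.0, 0.0]]
sd top z85 [[512.0, -92.0, 85.0], [484.0, -106.0, 85.0], [591.0, -271.0, 85.0]]
plate z15 scene [[659.0, -269.0, 15.0], [804.0, -221.0, 15.0], [779.0, -135.0, 15.0]]
plate z15 side [[651.0, -275.0, 15.0], [801.0, -222.0, 15.0]]
grip scene z? [[547.0, -250.0, 187.0], [560.0, -283.0, 187.0], [623.0, -219.0, 141.0], [636.0, -250.0, 141.0]]
scene tt [541.83291786 314.07987384] 180.78223988519852 3503.0
side tt [520.04429493 315.96433309] 172.54102692781572 2654.0
mug sd [569.0, 386.0, 30.0] jar lid [661.0, 321.0, 130.0] [654.0, 316.0, 130.0] mugtop [587.0, 409.0, 125.0] [587.0, 407.0, 125.0]
stapler top [[538.0, 212.0, 85.0], [654.0, 230.0, 85.0]] [[531.0, 201.0, 87.0], [635.0, 195.0, 87.0]]
glue top [786.0, 44.0, 95.0] [780.0, 37.0, 95.0]
```

```bash
python3 -m jog '{"jaw":[91,91,91,91,91,91],"slide":[[-0.9,-0.3,0],[-0.9,-0.3,0],[-0.9,-0.3,0],[-0.9,-0.3,0],[0,0,0],[0,0,0]],"spin":[-1,-1,-1,-0.25,0,0]}' 40
cat >> h.py <<'E'
from scipy.spatial.transform import Rotation as Ro
def rel(p,yaw=None):
    s=env.state(); R=Ro.from_euler('xyz',s['ee_rot'],degrees=True).as_matrix()
    print('pos',s['ee_pos'].round(1),'rot',s['ee_rot'].round(1),'F',s['force'].round(1),'w',round(s['gripper_width'],1),'gf',round(s['gripper_force'],1),'t',round(s['time_s'],2))
    print('slide units',(R.T@(np.array(p)-s['ee_pos'])/30).round(2), 'spin',None if yaw is None else round(((s['ee_rot'][2]-yaw+180)%360-180)/8,2))
def wplane(m,u,v,z):
    T=np.array(m['camera_from_world']); R=T[:3,:3]; o=-R.T@T[:3,3]
    x,y=u-m['cx'],v-m['cy']; r=np.hypot(x,y); th=r/m['fx']
    d=R.T@np.array([np.sin(th)*x/r,-np.sin(th)*y/r,-np.cos(th)]); return o+d*(z-o[2])/d[2]
E
python3 - <<'E'
from h import *
rel([527,-136,180],116)
snap('wrist','w0.png')
E
```

```text
time_s: 0.7
ee_pos: [562.1, -111.9, 213.5]
ee_rot: [-180.0, -0.1, 115.9]
force: [-0.5, 0.6, -0.2]
gripper_width: 91.0
gripper_force: 0.0
pos [ 562.1 -111.9  213.5] rot [-1.800e+02 -1.000e-01  1.159e+02] F [-0.5  0.6 -0.2] w 91.0 gf 0.0 t 0.7
slide units [-0.21 -1.4   1.12] spin -0.01
```

View pics/w0.png

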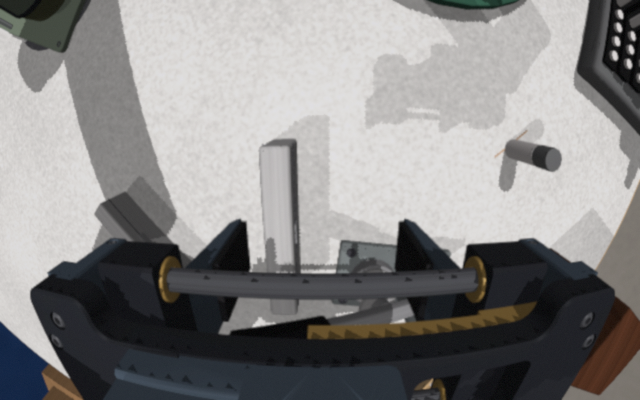

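Run:
```python
from h import *
m=env.camera_model('wrist'); T=np.array(m['camera_from_world']); print('cam',(-T[:3,:3].T@T[:3,3]).round())
for q in[(261,149),(291,149),(271,312),(297,310)]: print(q,wplane(m,*q,85).round(1))
print(wplane(m,268,141,0).round(1),wplane(m,296,140,0).round(1), wplane(m,300,300,0).round(1))
im=cv2.imread('pics/w0.png'); g=cv2.cvtColor(im,6)
for v in (160,190,220,250): print(v,g[v,250:312:2].tolist())
```

```text
cam [528. -41. 384.]
(261, 149) [489.8 -98.6  85. ]
(291, 149) [516.8 -86.   85. ]
(271, 312) [ 572.7 -271.3   85. ]
(297, 310) [ 599.1 -253.8   85. ]
[ 482.9 -102.     0. ] [514.3 -85.9   0. ] [ 615.6 -295.     0. ]
160 [222, 221, 219, 220, 205, 164, 185, 187, 188, 184, 183, 186, 190, 190, 188, 188, 184, 182, 178, 151, 92, 63, 60, 94, 186, 197, 194, 194, 193, 194, 196]
190 [218, 213, 214, 215, 212, 200, 173, 190, 188, 188, 186, 188, 190, 192, 189, 190, 189, 185, 184, 169, 129, 68, 58, 64, 157, 185, 191, 200, 197, 194, 191]
220 [203, 203, 209, 210, 208, 212, 179, 175, 191, 189, 189, 189, 191, 194, 193, 189, 191, 189, 185, 184, 158, 102, 62, 70, 103, 182, 188, 186, 188, 188, 191]
250 [197, 213, 217, 214, 212, 213, 215, 197, 125, 121, 117, 117, 142, 185, 194, 190, 187, 191, 188, 188, 182, 145, 79, 63, 72, 146, 183, 185, 184, 185, 184]
```

Wrist view: the box top runs from (276,149) to (284,311), yaw 116°, centre ≈ (547,−182). That matches the other two cameras, so I'm going in 50 mm from its centre on the +x side.

```bash
python3 -m jog '{"jaw":[91,91,91,91,91,91,91,91,91,91],"slide":[[-0.1,-0.74,0],[-0.1,-0.74,0],[0,0,0.75],[0,0,0.75],[0,0,0.75],[0,0,0.75],[0,0,0.75],[0,0,0.75],[0,0,0.75],[0,0,0.7]],"spin":[0,0,0,0,0,0,0,0,0,0]}' 40
python3 -m jog '{"jaw":[91,91,70,55,45,38,30,25,25,25],"slide":[[0,0,0.1],[0,0,0],[0,0,0],[0,0,0],[0,0,0],[0,0,0],[0,0,0],[0,0,0],[0,0,0],[0,0,0]],"spin":[0,0,0,0,0,0,0,0,0,0]}' 40
```

```text
time_s: 1.75
ee_pos: [525.0, -135.3, 34.5]
ee_rot: [-180.0, -0.0, 116.1]
force: [-0.1, 0.4, -0.6]
gripper_width: 91.3
gripper_force: 0.0
time_s: 2.75
ee_pos: [524.5, -136.6, 32.4]
ee_rot: [-179.9, -0.0, 116.0]
force: [-0.6, -0.9, -0.3]
gripper_width: 32.0
gripper_force: 40.0
```

```bash
python3 -m jog '{"jaw":[25,25,25,25,25,25,25,25,25,25],"slide":[[0.2,0,0],[0.35,0,0],[0.35,0,0],[0.35,0,0],[0.35,0,0],[0.35,0,0],[0.35,0,0],[0.35,0,0],[0.35,0,0],[0.1,0,0]],"spin":[0,0,0,0,0,0,0,0,0,0]}' 40
python3 -m jog '{"jaw":[25,25,25,25,25,25,25,25],"slide":[[0,0,-0.3],[0,0,-0.5],[0,0,-0.5],[0,0,-0.5],[0,0,-0.5],[0,0,-0.3],[0,0,0],[0,0,0]],"spin":[0,0,0,0,0,0,0,0]}' 40
python3 - <<'E'
from h import *
rel([456,364,105],90)
im,m=snap('scene','s1.png')
im2=cv2.cvtColor(im,cv2.COLOR_RGB2BGR)[100:310,190:450]
cv2.imwrite('pics/s1z.png',cv2.resize(im2,None,fx=2.8,fy=2.8,interpolation=2))
# turntable refine, top face edge: fit circle to upper (far) rim from hull only
hsv=cv2.cvtColor(im,cv2.COLOR_RGB2HSV); k=cv2.inRange(hsv,(60,80,20),(100,255,255)); k[:, :320]=0
k=cv2.morphologyEx(k,cv2.MORPH_CLOSE,np.ones((9,9)))
c=max(cv2.findContours(k,0,1)[0],key=cv2.contourArea); h=cv2.convexHull(c)[:,0].astype(float)
print(h.min(0),h.max(0))
E
```

```text
time_s: 3.75
ee_pos: [483.6, -52.0, 32.4]
ee_rot: [-180.0, -0.0, 116.1]
force: [0.2, -0.4, -1.6]
gripper_width: 31.9
gripper_force: 40.0
time_s: 4.55
ee_pos: [484.2, -53.1, 110.3]
ee_rot: [-180.0, -0.0, 116.0]
force: [-0.6, -0.4, -2.1]
gripper_width: 31.8
gripper_force: 40.0
pos [484.2 -53.1 110.3] rot [-180.   -0.  116.] F [-0.6 -0.4 -2.1] w 31.8 gf 40.0 t 4.55
slide units [12.91  5.25  0.18] spin 3.25
[336. 144.] [438. 205.]
```

View pics/s1z.png

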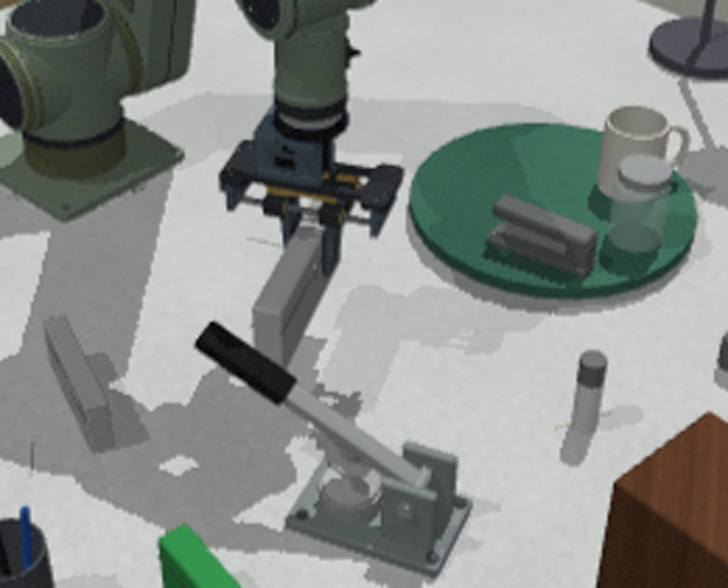

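Box is held level, clear of the press (zoom ~(290,290)). The turntable is now fully visible (left edge (409,200), right (697,200), top (555,123)), so I'll fix its centre and yaw.

Run:
```python
from h import *
from scipy.optimize import least_squares
m=env.camera_model('scene'); Z=lambda u,v:(u/2.8+190,v/2.8+100)
im=cv2.imread('pics/s1.png'); hsv=cv2.cvtColor(im,cv2.COLOR_BGR2HSV); k=cv2.inRange(hsv,(60,80,20),(100,255,255)); k[:,:325]=0
k=cv2.morphologyEx(k,cv2.MORPH_CLOSE,np.ones((9,9)))
c=max(cv2.findContours(k,0,1)[0],key=cv2.contourArea); h=cv2.convexHull(c)[:,0].astype(float)
# upper half of hull = top-face rim (left/far side); fixed radius 180
sel=h[(h[:,1]<172)&(h[:,0]<400)]
p=np.array([plane(m,*q,30)[:2] for q in sel])
f=least_squares(lambda c:np.hypot(*(p-c).T)-180,[541,314],loss='soft_l1'); print(len(p),f.x,np.abs(f.fun).mean())
lo=h[h[:,1]>185]; q=np.array([plane(m,*a,0)[:2] for a in lo])
f2=least_squares(lambda c:np.hypot(*(q-c).T)-180,[541,314],loss='soft_l1'); print('low z0',len(q),f2.x,np.abs(f2.fun).mean())
q=np.array([plane(m,*a,15)[:2] for a in lo])
for n,a,z in[('stap bot',(487,250),30),('stap bot',(582,275),30),('jar base',(634,262),30),('jarlid',(644,168),130),('mugtop',(637,122),125)]: print(n,plane(m,*Z(*a),z).round())
```

```text
11 [541.53276209 319.99026338] 0.41132654266299473
low z0 15 [524.06259831 341.84922761] 0.3210818786849207
stap bot [545. 183.  30.]
stap bot [656. 221.  30.]
jar base [687. 283.  30.]
jarlid [658. 324. 130.]
mugtop [592. 410. 125.]
```

```bash
python3 -m jog '{"jaw":[25,25,25,25,25,25,25,25,25,25],"slide":[[0,0,0],[0,0,0],[0,0,0],[0,0,0],[0,0,0],[0.4,-0.2,0],[0.8,-0.2,0],[1,-0.2,0],[1,-0.2,0],[1,-0.13,0]],"spin":[0.5,0.9,0.9,0.7,0.25,0,0,0,0,0]}' 40
python3 -m jog '{"jaw":[25,25,25,25,25,25,25,25,25,25],"slide":[[1,0,0],[1,0,0],[1,0,0],[1,0,0],[1,0,0],[1,0,0],[1,0,0],[1,0,0],[0.8,0,0],[0.4,0,0]],"spin":[0,0,0,0,0,0,0,0,0,0]}' 40
python3 - <<'E'
from h import *
rel([456,368,64],90)
E
```

```text
time_s: 5.6
ee_pos: [454.8, 74.6, 109.9]
ee_rot: [-179.9, -0.0, 90.0]
force: [0.8, 0.4, -2.0]
gripper_width: 31.9
gripper_force: 40.0
time_s: 6.6
ee_pos: [455.3, 351.1, 109.8]
ee_rot: [-180.0, -0.0, 90.2]
force: [0.6, -0.6, -2.7]
gripper_width: 31.7
gripper_force: 40.0
pos [455.3 351.1 109.8] rot [-180.    -0.    90.2] F [ 0.6 -0.6 -2.7] w 31.7 gf 40.0 t 6.6
slide units [0.56 0.03 1.53] spin 0.02
```

```bash
python3 -m jog '{"jaw":[25,25,25,25,25,25,25,25,25,25],"slide":[[0.35,0,0],[0.25,0,0],[0,0,0.3],[0,0,0.4],[0,0,0.4],[0,0,0.2],[0,0,0.07],[0,0,0.07],[0,0,0],[0,0,0]],"spin":[0,0,0,0,0,0,0,0,0,0]}' 40
python3 - <<'E'
from h import *
rel([456,368,62.5],90)
E
```

```text
time_s: 7.6
ee_pos: [456.7, 367.2, 67.6]
ee_rot: [180.0, -0.0, 90.0]
force: [-0.4, -0.6, -1.7]
gripper_width: 32.0
gripper_force: 40.0
pos [456.7 367.2  67.6] rot [180.  -0.  90.] F [-0.4 -0.6 -1.7] w 32.0 gf 40.0 t 7.6
slide units [ 0.03 -0.03  0.17] spin -0.0
```

```bash
python3 -m jog '{"jaw":[25,25,25,25,25,25],"slide":[[0,0,0.05],[0,0,0.05],[0,0,0.03],[0,0,0.02],[0,0,0],[0,0,0]],"spin":[0,0,0,0,0,0]}' 40
```

```text
time_s: 8.2
ee_pos: [456.5, 367.0, 62.8]
ee_rot: [180.0, 0.0, 90.0]
force: [0.5, 1.3, -1.6]
gripper_width: 32.0
gripper_force: 40.0
```

```bash
python3 -m jog '{"jaw":[25,25,25,25],"slide":[[0,0,0.03],[0,0,0.03],[0,0,0],[0,0,0]],"spin":[0,0,0,0]}' 40
```

```text
time_s: 8.6
ee_pos: [456.7, 367.2, 62.4]
ee_rot: [180.0, -0.0, 90.0]
force: [-2.2, -1.3, 5.6]
gripper_width: 31.9
gripper_force: 40.0
```

Contact (+5.6 N). Releasing, then rising straight up.

```bash
python3 -m jog '{"jaw":[34,37,42,48,55,60,60,60,60,60],"slide":[[0,0,0],[0,0,0],[0,0,0],[0,0,0],[0,0,0],[0,0,0],[0,0,-0.2],[0,0,-0.5],[0,0,-0.9],[0,0,-1]],"spin":[0,0,0,0,0,0,0,0,0,0]}' 40
python3 -m jog '{"jaw":[60,60,60,60,60,40,20,0,0,0],"slide":[[0,0,-1],[0,0,-1],[0,0,-1],[0,0,-0.5],[-0.8,0,0],[-1,0,0],[-1,0,0],[-1,0,0],[-1,0,0],[-1,0,0]],"spin":[0,0,0,0,0,0,0,0,0,0]}' 40
python3 - <<'E'
from h import *
rel([600,-240,220],90)
im,m=snap('scene','s2.png'); im3,m3=snap('side','d2.png')
f=lambda a:cv2.resize(cv2.cvtColor(a,cv2.COLOR_RGB2BGR),None,fx=2.6,fy=2.6,interpolation=2)
cv2.imwrite('pics/p2.png',np.vstack([f(im[125:275,270:560])[:,:750],f(im3[145:220,165:455])[:,:750]]))
E
```

```text
time_s: 9.6
ee_pos: [456.1, 366.6, 139.5]
ee_rot: [-179.9, 0.1, 90.0]
force: [1.1, -0.0, 0.5]
gripper_width: 60.2
gripper_force: 0.0
time_s: 10.6
ee_pos: [456.3, 191.8, 244.5]
ee_rot: [180.0, -0.0, 90.0]
force: [0.4, -0.8, -0.7]
gripper_width: 23.1
gripper_force: 0.0
pos [456.3 191.8 244.5] rot [180.  -0.  90.] F [ 0.4 -0.8 -0.7] w 23.1 gf 0.0 t 10.6
slide units [-14.39   4.79   0.82] spin 0.0
```

View pics/p2.png

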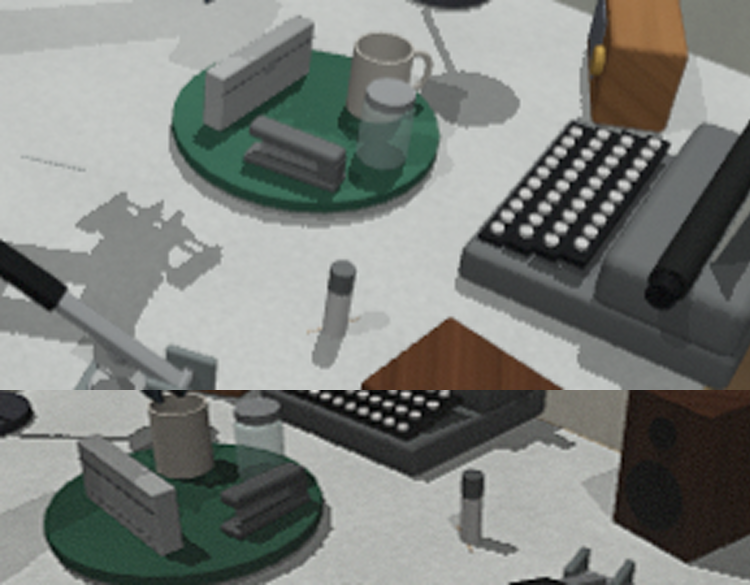

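The box stands upright on the empty half (composite (260,70)) and nothing is disturbed. Next I'll locate the grip and the nearby pen cup.

Run:
```python
from h import *
out=[]
for n,f,(x0,x1,y0,y1) in(('scene','s2',(250,305,205,250)),('side','d2',(350,390,205,240))):
    m=env.camera_model(n); im=cv2.imread(f'pics/{f}.png'); k=np.zeros(im.shape[:2],np.uint8)
    k[y0:y1,x0:x1]=(im[y0:y1,x0:x1].max(2)<45)*255
    c=max(cv2.findContours(k,0,1)[0],key=cv2.contourArea); r=cv2.minAreaRect(c); M=cv2.moments(c)
    ctr=(M['m10']/M['m00'],M['m01']/M['m00']); print(n,r,ctr); out.append((m,ctr))
    a=np.deg2rad(20)
    for piv in[(757,-190)]:
        g=np.array([piv[0]-.896*200*np.cos(a),piv[1]-.896*200*np.sin(a),154.]); print(' model grip centre',g.round(),np.round(proj(m,g),1))
print(tri(out[0][0],out[0][1],out[1][0],out[1][1]))
print('pencup base',plane(out[0][0],193,320,0).round(),plane(out[1][0],457,345,0).round(),'pen tip',tri(out[0][0],(184,273),out[1][0],(463,281)))
rel([574,-258,220],90)
```

```text
scene ((277.16778564453125, 229.11746215820312), (37.438899993896484, 11.14155387878418), 34.99202346801758) (277.1610587707492, 229.13010318528487)
 model grip centre [ 589. -251.  154.] [277.3 231.4]
side ((371.06756591796875, 222.90541076660156), (10.685934066772461, 24.49544906616211), 80.53767395019531) (371.230303030303, 222.76536796536794)
 model grip centre [ 589. -251.  154.] [375.  222.8]
(array([ 581.8712043 , -245.37549745,  154.08384349]), np.float64(0.0038150753522278214))
pencup base [ 546. -517.    0.] [ 557. -524.    0.] pen tip (array([ 546.5823851 , -510.54009378,  171.00129996]), np.float64(5.991305925298983))
pos [456.1 190.2 244.6] rot [1.80e+02 1.00e-01 8.98e+01] F [ 0.4  0.2 -0.4] w 14.9 gf 0.0 t 10.7
slide units [-14.93   3.98   0.84] spin -0.02
```

```bash
python3 -m jog '{"jaw":[0,0,0,0,0,0,0,0,0,0],"slide":[[-0.5,0.2,0],[-1,0.3,0],[-1,0.3,0],[-1,0.3,0],[-1,0.3,0],[-1,0.3,0],[-1,0.3,0],[-1,0.3,0],[-1,0.3,0],[-1,0.3,0]],"spin":[0,0,0,0,0,0,0,0,0,0]}' 40
python3 -m jog '{"jaw":[0,0,0,0,0,0,0,0,0,0],"slide":[[-1,0.2,0],[-1,0.2,0],[-1,0.2,0],[-1,0.1,0],[-0.8,0.1,0],[-0.4,0,0],[0,0,0],[0,0,0],[0,0,0],[0,0,0]],"spin":[0,0,0,0,0,0,-0.8,-0.9,-0.8,0]}' 40
python3 - <<'E'
from h import *
rel([567,-251,185],110)
E
```

```text
time_s: 11.7
ee_pos: [544.2, -92.6, 244.4]
ee_rot: [179.9, -0.0, 90.0]
force: [-0.5, 0.3, 0.6]
gripper_width: -0.0
gripper_force: 0.0
time_s: 12.7
ee_pos: [567.7, -247.1, 244.1]
ee_rot: [180.0, -0.0, 110.0]
force: [0.7, 0.5, -0.1]
gripper_width: 0.5
gripper_force: 0.0
pos [ 567.7 -247.1  244.1] rot [180.  -0. 110.] F [ 0.7  0.5 -0.1] w 0.5 gf 0.0 t 12.7
slide units [-0.12 -0.07  1.97] spin 0.0
```

```bash
python3 -m jog '{"jaw":[0,0,0,0,0,0,0,0,0,0],"slide":[[-0.12,-0.07,0.4],[0,0,0.7],[0,0,0.6],[0,0,0.2],[0,0,0.15],[0,0,0.15],[0,0,0.15],[0,0,0.15],[0,0,0],[0,0,0]],"spin":[0,0,0,0,0,0,0,0,0,0]}' 40
python3 - <<'E'
from h import *
rel([567,-251,110],110)
E
```

```text
time_s: 13.7
ee_pos: [567.3, -252.4, 169.7]
ee_rot: [179.9, 0.1, 110.0]
force: [0.1, -0.3, 3.5]
gripper_width: 0.3
gripper_force: 1.7
pos [ 567.3 -252.4  169.7] rot [1.799e+02 1.000e-01 1.100e+02] F [ 0.1 -0.3  3.5] w 0.3 gf 1.7 t 13.7
slide units [0.05 0.   1.99] spin -0.0
```

```bash
python3 -m jog '{"jaw":[0,0,0,0,0,0,0,0,0,0],"slide":[[0,0,0.2],[0,0,0.3],[0,0,0.3],[0,0,0.3],[0,0,0.3],[0,0,0.3],[0,0,0.3],[0,0,0.2],[0,0,0.1],[0,0,0]],"spin":[0,0,0,0,0,0,0,0,0,0]}' 40
python3 - <<'E'
from h import *
rel([567,-251,76],110)
im,m=snap('scene','s3.png'); im3,m3=snap('side','d3.png')
f=lambda a:cv2.resize(cv2.cvtColor(a,cv2.COLOR_RGB2BGR),None,fx=4,fy=4,interpolation=2)
cv2.imwrite('pics/p3.png',np.vstack([f(im[200:305,240:370]),f(im3[205:245,310:440])]))
E
```

```text
time_s: 14.7
ee_pos: [565.1, -252.7, 100.2]
ee_rot: [-179.8, -0.0, 110.0]
force: [-5.2, -1.9, 8.5]
gripper_width: 0.6
gripper_force: 3.8
pos [ 565.1 -252.7  100.2] rot [-179.8   -0.   110. ] F [-5.2 -1.9  8.5] w 0.6 gf 3.8 t 14.7
slide units [0.03 0.08 0.81] spin 0.0
```

View pics/p3.png

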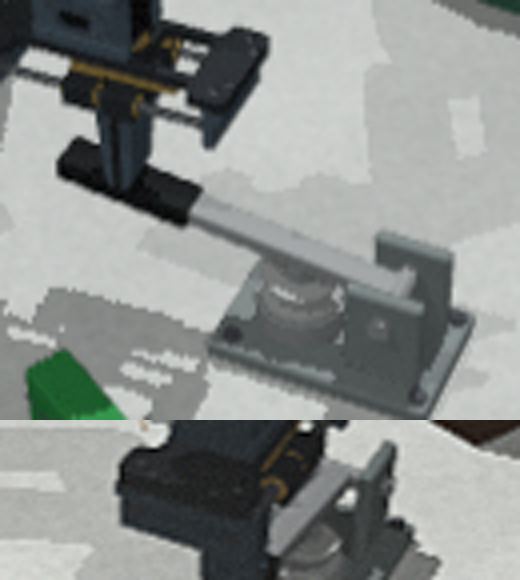

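The fingertips sit mid-grip (zoom (122,180)), centred across the handle, with the handle still sloping up slightly. I'll push on gently to level.

```bash
python3 -m jog '{"jaw":[0,0,0,0,0,0,0,0],"slide":[[0,0,0.15],[0,0,0.15],[0,0,0.15],[0,0,0.12],[0,0,0.08],[0,0,0],[0,0,0],[0,0,0]],"spin":[0,0,0,0,0,0,0,0]}' 40
python3 - <<'E'
from h import *
for _ in range(1): rel([567,-251,75.5],110)
E
```

```text
time_s: 15.6
ee_pos: [564.4, -253.0, 81.1]
ee_rot: [-179.7, -0.0, 110.0]
force: [-7.2, -2.2, 8.9]
gripper_width: 0.1
gripper_force: 4.4
pos [ 564.4 -253.    81.1] rot [-179.7   -0.   110. ] F [-7.2 -2.2  8.9] w 0.1 gf 4.4 t 15.6
slide units [0.03 0.11 0.19] spin 0.01
```

```bash
python3 -m jog '{"jaw":[0,0,0,0,0,0,0],"slide":[[0,0,0.05],[0,0,0.05],[0,0,0.05],[0,0,0.03],[0,0,0],[0,0,0],[0,0,0]],"spin":[0,0,0,0,0,0,0]}' 40
python3 - <<'E'
from h import *
rel([567,-251,75.5],110)
im,m=snap('scene','s4.png'); im3,m3=snap('side','d4.png'); rel([567,-251,75.5],110)
f=lambda a:cv2.resize(cv2.cvtColor(a,cv2.COLOR_RGB2BGR),None,fx=5,fy=5,interpolation=2)
cv2.imwrite('pics/p4.png',f(im[195:305,240:370]))
a=np.deg2rad(20)
for L in(150,250):
  for z in(75,55):
    for w in(-15,15):
      p=[750-L*np.cos(a)-w*np.sin(a)*1,-184-L*np.sin(a)+w*np.cos(a),z]; q=np.array(proj(m,p)); print(L,z,w,((q-[240,195])*5).round())
E
```

```text
time_s: 16.3
ee_pos: [564.2, -253.0, 75.8]
ee_rot: [-179.7, -0.0, 110.0]
force: [-7.1, -1.8, 9.8]
gripper_width: 0.7
gripper_force: 4.7
pos [ 564.2 -253.    75.8] rot [-179.7   -0.   110. ] F [-7.1 -1.8  9.8] w 0.7 gf 4.7 t 16.3
slide units [0.03 0.11 0.01] spin 0.01
pos [ 564.3 -253.    75.8] rot [-179.7   -0.   110. ] F [-7.1 -3.1  9. ] w 0.3 gf 4.7 t 16.4
slide units [0.03 0.11 0.01] spin 0.01
150 75 -15 [228. 311.]
150 75 15 [251. 275.]
150 55 -15 [229. 337.]
150 55 15 [252. 301.]
250 75 -15 [ 63. 261.]
250 75 15 [ 89. 227.]
250 55 -15 [ 66. 287.]
250 55 15 [ 91. 253.]
```

View pics/p4.png

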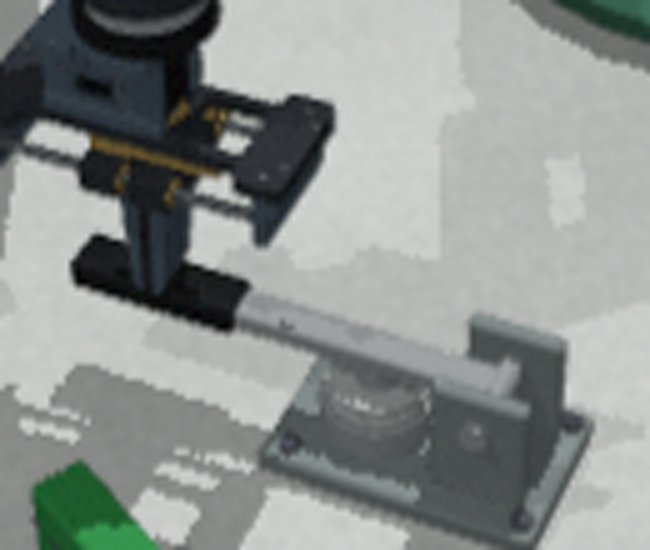

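The handle matches the projected level outline (grip from (85,247) to (244,293)), with the TCP at 75.8 mm. Holding there.

```bash
for i in 1 2 3 4; do python3 -m jog '{"jaw":[0,0,0,0,0,0,0,0,0,0],"slide":[[0,0,0],[0,0,0],[0,0,0],[0,0,0],[0,0,0],[0,0,0],[0,0,0],[0,0,0],[0,0,0],[0,0,0]],"spin":[0,0,0,0,0,0,0,0,0,0]}' | head -4; done
python3 - <<'E'
from h import *
rel([567,-251,75.5],110)
print(env.job_done())
E
```

```text
time_s: 17.4
ee_pos: [564.3, -253.1, 75.8]
ee_rot: [-179.7, -0.0, 110.0]
force: [-6.8, -3.0, 9.7]
time_s: 18.4
ee_pos: [564.3, -253.1, 75.8]
ee_rot: [-179.7, -0.0, 110.0]
force: [-6.1, -2.9, 9.4]
time_s: 19.4
ee_pos: [564.3, -253.1, 75.8]
ee_rot: [-179.7, -0.0, 110.0]
force: [-6.7, -2.9, 9.1]
time_s: 20.4
ee_pos: [564.3, -253.1, 75.8]
ee_rot: [-179.7, -0.0, 110.0]
force: [-7.7, -3.2, 9.2]
pos [ 564.3 -253.1   75.8] rot [-179.7   -0.   110. ] F [-7.7 -3.2  9.2] w 0.2 gf 4.7 t 20.4
slide units [0.03 0.11 0.01] spin 0.01
the job is handed in; nothing more can be done
None
```

The pencil box stands on its long edge on the empty half of the turntable, and I handed the job in at 20.4 s with the handle held level (fingertips at 75.8 mm, level being 75 mm) for about 4 s and still pressed; I saw nothing knocked over, and no verdict came back.

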